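# Start the rack's hold-down bolt with the square key

### The arm

A 7-joint arm with a two-finger parallel gripper is mounted at the origin on the work surface. World frame = base frame: x ahead of the robot, y to its left, z up, the work surface at z = 0. Lengths are in m, angles in rad, forces in N, time in s.
With the tool pointing down it reaches from about 0.425 to 0.925 m from the base axis. Payload 6.8 kg.
Tool frame: the origin (TCP) lies at the very end of the fingers, on their centre line; the grasp point (between the pads) lies 19 mm behind it; y points along the fingers, z is the direction in which the jaws open and shut, and the axes are right-handed (so a half turn about y gives the same grasp; the last joint's range is limited). The gripper opens to 85 mm and grips with 20 to 120 N. Pads are 22 mm wide; open, the fingers measure 114 mm over their backs; the gripper's body (76 mm by 85 mm) begins 54 mm behind the grasp point. The pads swing forward as they close: fully open they stand 13 mm farther back than shut.
Start: joints at [1.194, 0.477, 0.022, 1.555, -0.011, 1.109, -0.083], TCP at [0.179, -0.651, 0.231] pointing down, gripper open.
Joint ranges: [-2.96, 2.96], [-0.34, 2.1], [-1.41, 1.46], [0.24, 2.44], [-1.37, 4.51], [0.17, 1.92], [-2.96, 2.96]. Speed limits (rad/s): [2.39, 2.39, 3.14, 3.14, 3.14, 3.14, 3.14].

### API

Orientations are given as a rotation vector (axis times angle).
In Python, from bench import r gives the robot as it stands.
- The arm moves only by the tool drive_tool, never from a script. Its argument "series" is a list of rows, each a list of 7 numbers: the shift along the tool's x, y, z in mm, then the turn, a rotation vector about the tool's x, y, z in degrees, then the finger opening in mm, from 0 to 85.4. In form: [[tx, ty, tz, wx, wy, wz, grip], ...]. A call has 1 to 5 rows; each row is the pose to reach, as a shift and turn from the pose measured when the call began, along the tool's axes at that moment; what a row does not reach only later rows make up. A row lasts 1/10 s, in which the tool goes at most 50 mm and 8.59 degrees, less where a joint would pass 70% of its speed; a pose out of reach is approached as far as the arm can. A call with a gripper value outside its range is refused whole. The fingers move at their own pace and stop on an object; "squeeze" is the grip in N (left out, the last holds). Time passes only in rows, so rows that repeat a pose let the fingers close. It gives the time, the measured TCP pose, the force and the opening at its end, in the units of the state.
- r.get_obs(): the state, without advancing time (a new reading comes with each control period).
- r.grab_frame(name): name is "scene" or "top"; returns a dict with "frame" (384x512x3 uint8, blue, green, red), "intrinsics" (3x3 intrinsics, pixels), "rvec" (rotation vector, rad) and "tvec" (3), from world to camera coordinates, as OpenCV has them. Camera axes: x right, y down, z forward; pixel columns grow to the right and rows downward; lengths in m; the calibration is good to about 2 mm. A picture is of the moment at which its call begins. There is no depth.
- r.hand_in(): hands the job in, once; it reports no verdict.
The state is a dict: "clock": time; "joints": joint angles; "qvel": joint speeds; "tau": joint torques, N m; "tcp_pos": TCP position; "orientation": TCP orientation; "contact_force": force on the tool from outside, world axes, zero at the start; "moment": the same for the moment, N m; "grip_width": finger opening in m.
Only numpy, scipy, OpenCV 4.12 (cv2) and the standard library are available. Lean on these libraries where they do the work, as an engineer would, in place of code of your own. Each camera call takes 0.05 s, during which the arm holds its last target.

### The job

Take the orange-gripped square key from its blue stand and push it fully home in the square socket of the bolt that holds the sample rack down. Turn the bolt backward (counter-clockwise seen from above) until you feel it drop off the end of the thread, and no further than that needs, then turn it forward (clockwise) one full turn from there so that the thread has caught; do not let the key fall over or knock the other things on the bench. Finish while still gripping the key, upright and at least three quarters of its peg in the socket, so that the started bolt is held still.

Things in the scene. Friction and masses are not known exactly. Their poses are not given: they have to be found in the camera images.
- key_grip (a point): Centre of the key's orange grip, 28 x 28 mm and 30 mm high; x, y square to its faces, z up. About 120 g. Below the grip: steel stem 16 mm thick, 10 mm long; collar 30 mm wide, 4 mm thick (its underside 29 mm below this point); square peg 12 x 12 mm, 20 mm long, last 4 mm tapered, sides parallel to the grip's faces. The key stands loose in its stand, collar on the stand's top, and lifts straight out.
- key_tip (a point): Centre of the end of the key's peg, 49 mm straight below the centre of the grip; same axes (z along the key, towards the grip).
- stand_top (a point): Centre of the top of the blue stand block, 64 x 64 x 30 mm, fixed; the key's peg stands in its round hole.
- bolt_socket (a point): Centre of the mouth of the square socket in the flat top of the bolt's round steel head (38 mm wide, 30 mm high, blue band, white tick on the +x side). z up; x, y square to the socket's sides, turning with the bolt. Socket 14.5 x 14.5 mm, 22 mm deep: fully home means the key's collar is down on the head. The mouth is about 86 mm above the table at the start.
- rack_boss (a point): Centre of the top of the fixed steel boss the bolt stands in, 58 mm wide, 36 mm high. Axes of the rack: its tubes (tops 128 mm high, 150 mm wide in x) begin 80 mm to the +y side of this point. The bolt slides freely on the key: a firmly gripped key does not keep it from rising or dropping, and a key let go drops after it until its collar is on the head.
- bolt (a joint): Turn of the bolt in rad, 0 at the start, growing forward (clockwise from above), counting on past full turns; backward is negative. It turns easily (below 0.2 N m) and stays where it is left; the key has about 0.2 rad of play either way. It drops somewhere 0.5 to 2.1 rad backward of the start, different each time; from there the thread sinks 8 mm per turn for 1.25 turns.
- bolt_sink (a joint): How far the bolt has sunk into the boss, in m, growing downward. At the start it sits on top of the thread at about -0.006; turned backward it climbs slowly towards -0.008, then a light spring and its weight drop it at once to 0, the end of the thread. Turned forward from there it sinks 0.008 a turn; turned on backward it climbs again.
- wash_bottle: White wash bottle, 64 mm across, 150 mm tall, standing; origin under its centre. A bystander: leave alone.
- jar: Small amber jar, 60 mm across, 70 mm tall, standing; origin under its centre. A bystander: leave alone.
- beaker: Clear open beaker, 70 mm across, 85 mm tall, standing; origin under its centre. A bystander: leave alone.
- screwdriver: Screwdriver lying on the bench; origin under its middle. A bystander: leave alone.
- spare_tube: White closed sample tube, 30 mm across, 90 mm tall, standing; origin under its centre. A bystander: leave alone.

How it is judged:
By the outcome, as a careful person would: the job done as asked, in the order asked, and still so for the second after the job is handed in, while the arm keeps its last pose, push and grip.
It also fails if it takes over 67 s, if anything falls off the work surface, if the arm or the gripper's body presses on something with over 40 N, if the wrist force passes 120 N, or if a joint passes its speed limit or range.

## Working session

There is one attempt and no reset: what is moved stays moved. The work goes in short steps, Python scripts to look and compute and a tool call to move; the robot and the scene stay as the last step left them, time stands still between calls to the robot, and variables do not carry over. Pictures are saved under pics/ and viewed, and the job is handed in when it is done.

Besides the shell and the picture viewer there is one more tool, called after "Call:" by a JSON object that holds its "fn" and its "kwargs", one argument or row to a line. drive_tool: Moves the arm, as the interface text tells. Its arguments: {"type":"object","properties":{"series":{"type":"array","items":{"type":"array","items":{"type":"number"}}},"squeeze":{"type":"number"}},"required":["series"]}

```bash
ls; mkdir -p pics
python3 - <<'E'
from bench import r
import cv2
o=r.get_obs()
for k,v in o.items(): print(k,v)
for n in("scene","top"):
    f=r.grab_frame(n); cv2.imwrite(f"pics/{n}0.png",f["frame"]); print(n,f["intrinsics"],f["rvec"],f["tvec"])
E
```

```text
pics
clock 0.0
joints [ 1.19389191  0.47781818  0.02232762  1.55644449 -0.01149637  1.10927784
 -0.08308371]
qvel [-0.00022661 -0.00070732 -0.00024029  0.00046421  0.00013449  0.00109398
 -0.00037764]
tau [-1.25334598e-03 -5.96444643e+01  1.60711057e+00 -2.81201291e+01
  1.24464871e-02  9.40223923e-03 -1.81789483e-05]
tcp_pos [ 0.17910348 -0.65019985  0.23031629]
orientation [-0.28141486  2.0797654  -2.07603164]
contact_force [-0.43160581 -0.99680621 -0.37751087]
moment [-0.02439218  0.02819134 -0.06055165]
grip_width 0.08528317679947174
scene [[430.38907006   0.         255.32829399]
 [  0.         430.38907006 190.96213817]
 [  0.           0.           1.        ]] [ 2.45552649  0.75993226 -0.25056457] [-0.41367102 -0.3201796   1.31508747]
top [[362.07618502   0.         257.84180538]
 [  0.         362.07618502 194.3474379 ]
 [  0.           0.           1.        ]] [ 2.13352479 -2.11711059  0.15590529] [-0.14005614  0.58387443  0.95771234]
```

View pics/scene0.png

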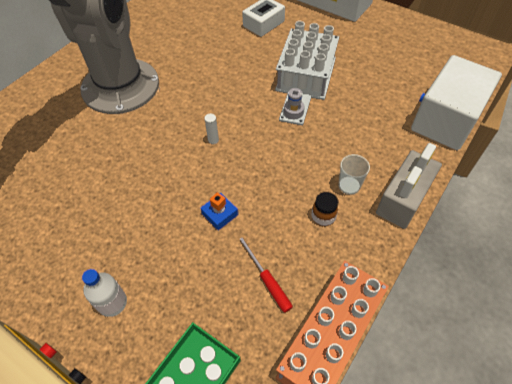

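View pics/top0.png

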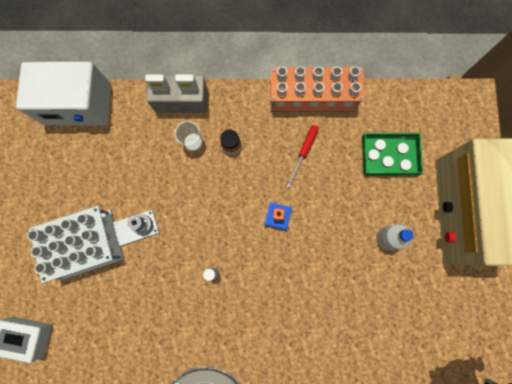

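The scene view shows the key at about (217,203) and the bolt at about (294,102). In the top view the key is at about (279,215) and the bolt at about (140,224). I'll zoom in on both.

```bash
cat > h.py <<'E'
import numpy as np, cv2
from bench import r
from scipy.spatial.transform import Rotation as R
def crop(f,c,s,k,name):
    x,y=c; im=f["frame"][max(0,y-s):y+s,max(0,x-s):x+s]
    im=cv2.resize(im,None,fx=k,fy=k,interpolation=cv2.INTER_CUBIC); cv2.imwrite(name,im)
def ray(f,uv):
    Rm=cv2.Rodrigues(np.array(f["rvec"],float))[0]; t=np.array(f["tvec"]).ravel()
    d=Rm.T@np.linalg.inv(f["intrinsics"])@np.array([uv[0],uv[1],1.]); return -Rm.T@t,d
def atz(f,uv,z):
    c,d=ray(f,uv); return c+d*(z-c[2])/d[2]
def proj(f,P):
    return cv2.projectPoints(np.array(P,float).reshape(-1,3),np.array(f["rvec"],float),np.array(f["tvec"],float),f["intrinsics"],None)[0].reshape(-1,2)
def tri(fs,uvs):
    A=np.zeros((3,3));b=np.zeros(3)
    for f,u in zip(fs,uvs):
        c,d=ray(f,u); d/=np.linalg.norm(d); M=np.eye(3)-np.outer(d,d); A+=M;b+=M@c
    return np.linalg.solve(A,b)
E
python3 - <<'E'
from h import *
s=r.grab_frame("scene");t=r.grab_frame("top")
import pickle; pickle.dump((s,t),open("f0.pkl","wb"))
A=[]
for f,c in((s,(218,208)),(s,(294,105)),(t,(279,216)),(t,(140,224))):
    x,y=c; A.append(cv2.resize(f["frame"][y-24:y+24,x-24:x+24],None,fx=8,fy=8,interpolation=cv2.INTER_CUBIC)[:290,:])
    A[-1]=cv2.resize(f["frame"][y-24:y+24,x-24:x+24],(300,300),interpolation=cv2.INTER_CUBIC)
cv2.imwrite("pics/z0.png",np.vstack([np.hstack(A[:2]),np.hstack(A[2:])]))
print(atz(t,(279,215),.07),atz(s,(217,203),.07),atz(t,(140,224),.086),atz(s,(295,93),.086))
E
```

```text
[ 0.52528264 -0.19333346  0.07      ] [ 0.53515254 -0.2003334   0.07      ] [0.49692799 0.17502227 0.086     ] [0.50299536 0.1910334  0.086     ]
```

View pics/z0.png

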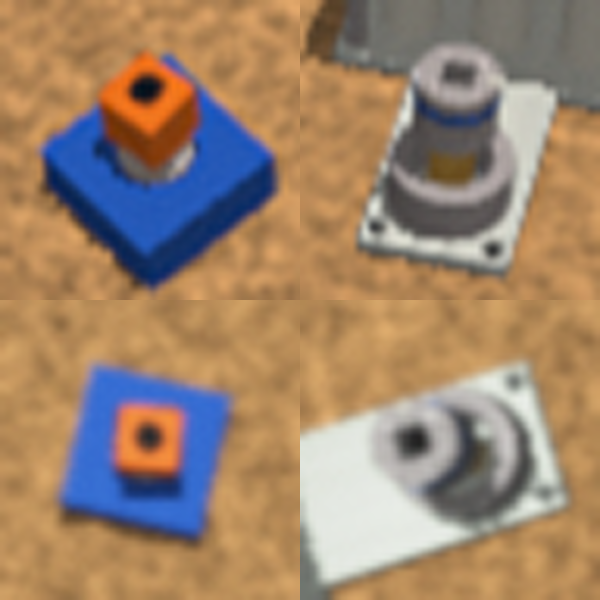

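Run:
```python
from h import *
import pickle; s,t=pickle.load(open("f0.pkl","rb"))
from scipy.optimize import minimize
print("key top",tri([s,t],[(217.1,197.7),(278.4,213.2)]),"bolt",tri([s,t],[(295.2,92.3),(133.5,222.)]))
print(atz(s,(217.1,197.7),.074),atz(t,(278.4,213.2),.074)); print(atz(s,(295.2,92.3),.086),atz(t,(133.5,222.),.086))
# fit boxes
def mask(f,lo,hi,c,rad):
    m=cv2.inRange(cv2.cvtColor(f["frame"],cv2.COLOR_BGR2HSV),lo,hi); z=np.zeros_like(m); cv2.circle(z,c,rad,255,-1); return m&z
def hull(f,x,y,yaw,h,z0,z1,k=8):
    P=[[x+h*(a*np.cos(yaw)-b*np.sin(yaw)),y+h*(a*np.sin(yaw)+b*np.cos(yaw)),z] for a in(-1,1) for b in(-1,1) for z in(z0,z1)]
    return cv2.convexHull(((proj(f,P)+.5)*k-.5).astype(np.float32))
def fit(f,m,x0,h,z0,z1,k=8):
    M=cv2.resize(m,None,fx=k,fy=k,interpolation=cv2.INTER_LINEAR)>127
    def c(p):
        I=np.zeros(M.shape,np.uint8); cv2.fillPoly(I,[np.round(hull(f,p[0]/1000,p[1]/1000,p[2]/57.3,h,z0,z1,k)).astype(int)],1)
        return np.sum(M^(I>0))/k/k
    best=None
    for y0 in(-30,-10,10,30):
        q=minimize(c,[x0[0]*1000,x0[1]*1000,y0],method="Nelder-Mead",options=dict(initial_simplex=[[x0[0]*1000+a,x0[1]*1000+b,y0+g] for a,b,g in((0,0,0),(4,0,0),(0,4,0),(0,0,12))]))
        if best is None or q.fun<best.fun: best=q
    print(best.x,best.fun,m.sum()//255)
for f,c in((s,(218,205)),(t,(278,215))):
    fit(f,mask(f,(3,170,90),(14,255,255),c,16),(.53,-.197),.014,.044,.074)
# stand corners -> mask with blue
for f,c in((s,(218,208)),(t,(278,216))):
    m=mask(f,(105,120,60),(125,255,255),c,26)|mask(f,(3,170,90),(14,255,255),c,16)
    m=cv2.morphologyEx(m,cv2.MORPH_CLOSE,np.ones((3,3),np.uint8))
    fit(f,m,(.53,-.197),.032,0,.03)
```

```text
key top [ 0.52939673 -0.19151366  0.07621547] bolt [0.50223624 0.192683   0.08670398]
[ 0.52834615 -0.19049828  0.074     ] [ 0.52966604 -0.19157875  0.074     ]
[0.50202691 0.19363062 0.086     ] [0.50209655 0.19270704 0.086     ]
[ 526.54814579 -190.35805383  -31.46910609] 62.546875 172
[ 527.8046083  -191.32452562  -13.00842229] 57.6875 64
[ 526.26409027 -191.17707102  -11.87651801] 127.3125 740
[ 528.72827593 -191.5835505   -13.41478224] 57.484375 488
```

Run:
```python
from h import *
import pickle; s,t=pickle.load(open("f0.pkl","rb"))
def w(f,o,pts,z): return np.array([atz(f,((u+.5)/6.25-.5+o[0],(v+.5)/6.25-.5+o[1]),z)[:2] for u,v in pts])
def rep(P):
    print(P.round(4).tolist()); 
    for i in range(len(P)):
        d=P[(i+1)%len(P)]-P[i]; print(round(np.linalg.norm(d)*1000,1),round(np.degrees(np.arctan2(d[1],d[0])),1),end=" | ")
    print()
rep(w(s,(194,184),[(98,97),(147,52),(199,93),(152,133)],.074))
rep(w(t,(255,192),[(118,103),(187,105),(182,167),(115,166)],.074))
rep(w(s,(194,184),[(44,152),(168,55),(275,158),(152,252)],.03))
rep(w(t,(255,192),[(95,64),(231,99),(202,239),(60,206)],.03))
# bolt plate edge and crop zoom
for n,f,c in(("a",s,(295,92)),("b",t,(134,222)),("c",t,(279,214)),("d",s,(217,200))):
    crop(f,c,12,16,f"pics/{n}.png")
cv2.imwrite("pics/z1.png",np.vstack([np.hstack([cv2.imread(f"pics/{n}.png") for n in p]) for p in("ab","dc")]))
cv2.imwrite("pics/z1.png",cv2.resize(cv2.imread("pics/z1.png"),(768,768))[:,:]) if 0 else None
print(cv2.imread("pics/z1.png").shape)
```

```text
[[0.5157, -0.2037], [0.5185, -0.1777], [0.5456, -0.1814], [0.5418, -0.205]]
26.2 83.8 | 27.3 -7.8 | 23.9 -99.1 | 26.1 177.2 | 
[[0.5434, -0.1783], [0.5428, -0.2079], [0.5161, -0.2057], [0.5163, -0.1771]]
29.6 -91.3 | 26.8 175.3 | 28.6 89.6 | 27.2 -2.6 | 
[[0.4927, -0.2154], [0.5051, -0.153], [0.5677, -0.1678], [0.5538, -0.227]]
63.6 78.8 | 64.4 -13.3 | 60.9 -103.2 | 62.2 169.2 | 
[[0.5667, -0.169], [0.5513, -0.23], [0.4886, -0.2167], [0.5027, -0.1536]]
62.9 -104.2 | 64.1 168.1 | 64.7 77.4 | 65.8 -13.5 | 
(768, 768, 3)
```

View pics/z1.png

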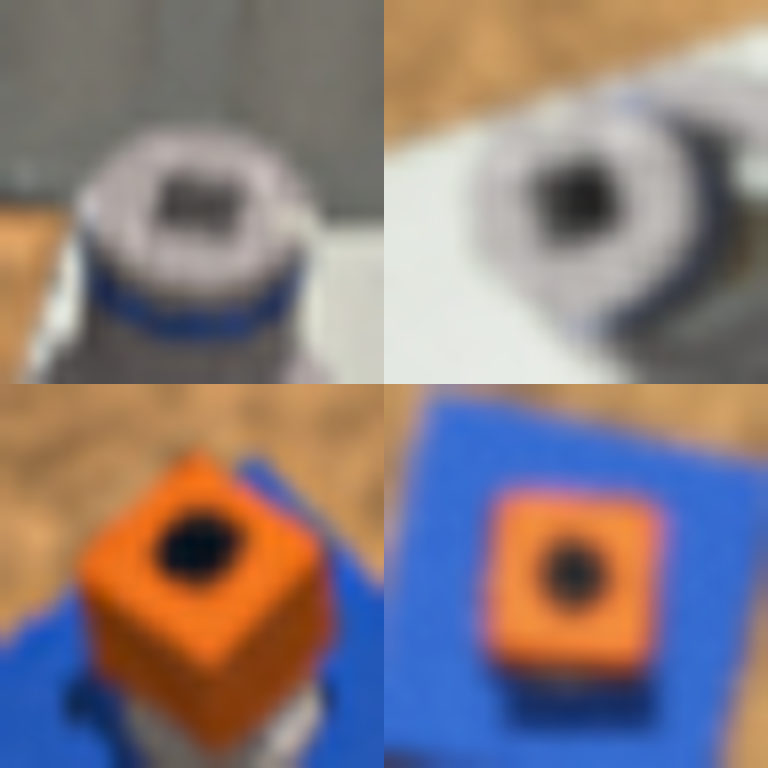

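Run:
```python
from h import *
import pickle; s,t=pickle.load(open("f0.pkl","rb"))
def w(f,o,pts,z): return np.array([atz(f,((u+.5)/16-.5+o[0],(v+.5)/16-.5+o[1]),z)[:2] for u,v in pts])
def rep(P):
    print(P.round(4).tolist(),P.mean(0)); 
    for i in range(len(P)):
        d=P[(i+1)%len(P)]-P[i]; print(round(np.linalg.norm(d)*1000,1),round(np.degrees(np.arctan2(d[1],d[0])),1),end=" | ")
    print()
rep(w(s,(283,80),[(160,175),(245,180),(237,240),(155,230)],.0865))
rep(w(t,(122,210),[(145,177),(215,160),(238,228),(165,247)],.0865))
print("tick",w(s,(283,80),[(300,215)],.08))
# head disk extents
print(w(s,(283,80),[(80,205),(310,215),(195,125),(195,290)],.0865))
print(w(t,(122,210),[(88,200),(310,195),(200,95),(200,315)],.0865))
# plate long edge in the top
print(w(t,(122,210),[(0,165),(383,30)],0.004))
from h import R
o=r.get_obs(); M=R.from_rotvec(o["orientation"]).as_matrix(); print(M.round(3), o["tcp_pos"],o["clock"])
```

```text
[[0.4925, 0.1952], [0.5052, 0.2021], [0.5116, 0.1891], [0.4988, 0.1834]] [0.50202852 0.1924551 ]
14.4 28.9 | 14.6 -63.8 | 13.9 -156.1 | 13.3 118.3 | 
[[0.5057, 0.2005], [0.5086, 0.189], [0.4974, 0.1845], [0.4942, 0.1964]] [0.50147773 0.1926116 ]
11.9 -75.8 | 12.1 -157.9 | 12.4 105.2 | 12.3 19.6 | 
tick [[0.51411483 0.20626462]]
[[0.48511479 0.18148105]
 [0.51869514 0.20103802]
 [0.49104862 0.20885214]
 [0.51196047 0.1750298 ]]
[[0.50183877 0.20978487]
 [0.50294819 0.17281648]
 [0.51943614 0.19226082]
 [0.4829834  0.18983831]]
[[0.51525678 0.25793444]
 [0.54022035 0.18994994]]
[[-0.964 -0.     0.266]
 [-0.266  0.001 -0.964]
 [ 0.    -1.    -0.001]] [ 0.17917137 -0.65043098  0.23069769] 0.2
```

```bash
cat >> h.py <<'E'
def go(x,y,z,yaw):
    "row from the measured pose to TCP x,y,z (mm), tool straight down with tool z at yaw deg"
    o=r.get_obs(); Q=R.from_rotvec(o["orientation"]); a=np.radians(yaw)
    zt=np.array([np.cos(a),np.sin(a),0]); yt=np.array([0,0,-1.]); T=R.from_matrix(np.c_[np.cross(yt,zt),yt,zt])
    s=Q.inv().apply(np.array([x,y,z])-o["tcp_pos"]*1000); w=(Q.inv()*T).as_rotvec(degrees=True)
    print("ROW",s.round(1).tolist(),w.round(1).tolist())
def st():
    o=r.get_obs(); Z=R.from_rotvec(o["orientation"]).as_matrix()
    print("t",round(o["clock"],2),"tcp",(o["tcp_pos"]*1000).round(1),"yaw",round(np.degrees(np.arctan2(Z[1,2],Z[0,2])),1),"tilt",(Z[:2,1]*57.3).round(2),"F",o["contact_force"].round(1),"M",o["moment"].round(2),"g",round(o["grip_width"]*1000,1),"q7",round(o["joints"][6],2))
E
python3 - <<'E'
from h import *
go(529,-191,200,-4); st()
import pickle; s,t=pickle.load(open("f0.pkl","rb"))
print("screwdriver tip",atz(t,(290,187),.005),"bottle",atz(t,(393,238),.1),"tube",atz(t,(210,273),.09))
E
```

```text
ROW [-459.3, 31.0, -350.0] [0.1, -70.6, -0.0]
t 0.2 tcp [ 179.2 -650.4  230.7] yaw -74.6 tilt [-0.02  0.06] F [-0.   0.2 -0. ] M [ 0.01 -0.01  0.01] g 85.2 q7 -0.08
screwdriver tip [ 0.61422448 -0.22770927  0.005     ] bottle [ 0.46498256 -0.48347829  0.1       ] tube [ 0.37211984 -0.01540778  0.09      ]
```

Call:
{"fn": "drive_tool", "kwargs": {
  "series": [
    [-459,10,-350,0,-70.6,0,50],
    [-459,15,-350,0,-70.6,0,50],
    [-459,20,-350,0,-70.6,0,50],
    [-459,25,-350,0,-70.6,0,50],
    [-459,31,-350,0,-70.6,0,50]
  ]
}}

```text
clock: 0.7
tcp_pos: [0.3313, -0.4502, 0.2215]
orientation: [-0.899, 1.599, -1.599]
contact_force: [1.1, -0.0, 0.0]
grip_width: 0.0502
```

```bash
python3 -c "
from h import *
st();go(529,-191,150,-4)"
```

```text
t 0.7 tcp [ 331.3 -450.2  221.5] yaw -31.3 tilt [0.01 0.01] F [ 1.1 -0.   0. ] M [-0.02 -0.08 -0.01] g 50.2 q7 0.21
ROW [-324.2, 71.6, 34.3] [-0.0, -27.3, -0.0]
```

Call:
{"fn": "drive_tool", "kwargs": {
  "series": [
    [-324,20,34,0,-27.3,0,50],
    [-324,40,34,0,-27.3,0,50],
    [-324,60,34,0,-27.3,0,50],
    [-324,71.6,34,0,-27.3,0,50],
    [-324,71.6,34,0,-27.3,0,50]
  ]
}}

```text
clock: 1.2
tcp_pos: [0.4791, -0.2558, 0.1735]
orientation: [-1.175, 1.259, -1.26]
contact_force: [1.3, 0.2, -0.9]
grip_width: 0.0498
```

```bash
python3 -c "
from h import *
st();go(529,-191,110,-4)"
```

```text
t 1.2 tcp [ 479.1 -255.8  173.5] yaw -4.0 tilt [ 0.04 -0.01] F [ 1.3  0.2 -0.9] M [-0.03 -0.02  0.01] g 49.8 q7 0.15
ROW [-68.1, 63.5, 45.2] [-0.0, 0.0, 0.0]
```

Call:
{"fn": "drive_tool", "kwargs": {
  "series": [
    [-68,30,45,0,0,0,50],
    [-68,50,45,0,0,0,50],
    [-68,63.5,45,0,0,0,50],
    [-68,63.5,45,0,0,0,50]
  ]
}}

```text
clock: 1.6
tcp_pos: [0.5273, -0.1898, 0.1077]
orientation: [-1.179, 1.262, -1.255]
contact_force: [-0.5, -1.4, -0.5]
grip_width: 0.05
```

```bash
python3 -c "
from h import *
st();go(529,-191,42,-4)
s=r.grab_frame('scene');t=r.grab_frame('top');crop(s,(218,190),32,6,'pics/a.png');crop(t,(279,205),32,6,'pics/b.png')
cv2.imwrite('pics/z2.png',np.hstack([cv2.imread('pics/a.png'),cv2.imread('pics/b.png')]))
"
```

```text
t 1.6 tcp [ 527.3 -189.8  107.7] yaw -3.8 tilt [-0.22  0.08] F [-0.5 -1.4 -0.5] M [-0.04  0.02 -0.04] g 50.0 q7 -0.05
ROW [1.1, 65.7, 2.0] [0.2, 0.2, -0.1]
```

View pics/z2.png

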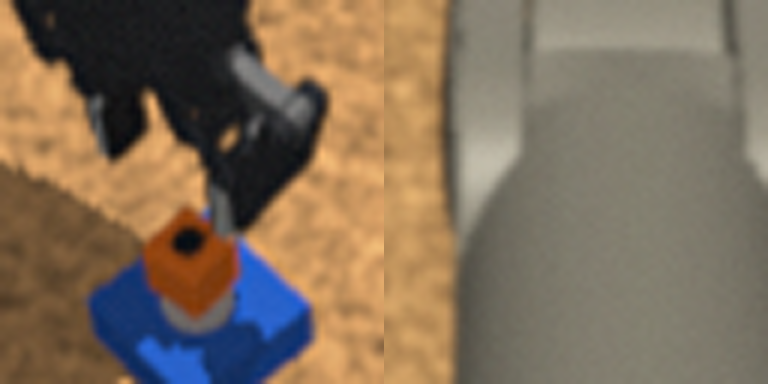

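The arm hides the key in the top view. In the scene view the open fingers sit above the key, which shows at about (188,240) in the crop. I'll check the projected line between them.

```bash
python3 -c "
from h import *
s=r.grab_frame('scene')
a=np.radians(-3.8);d=np.array([np.cos(a),np.sin(a),0])*.025;c=np.array([.5273,-.1898,.1077])
p=proj(s,[c-d,c+d,c,[.529,-.191,.074]]);print(((p-[186,158])*6+3).round(0))
"
```

```text
[[131. 156.]
 [231. 224.]
 [181. 190.]
 [190. 243.]]
```

Call:
{"fn": "drive_tool", "kwargs": {
  "series": [
    [1.1,30,2,0.2,0.2,0,50],
    [1.1,50,2,0.2,0.2,0,50],
    [1.1,65.7,2,0.2,0.2,0,50],
    [1.1,65.7,2,0.2,0.2,0,50],
    [1.1,65.7,2,0.2,0.2,0,50]
  ]
}}

```text
clock: 2.25
tcp_pos: [0.5308, -0.1948, 0.0458]
orientation: [-1.17, 1.26, -1.269]
contact_force: [0.6, 0.2, 0.4]
grip_width: 0.0499
```

```bash
python3 -c "
from h import *
st();go(529,-191,42,-4)
s=r.grab_frame('scene');crop(s,(218,190),32,8,'pics/z3.png')
"
```

```text
t 2.25 tcp [ 530.8 -194.8   45.8] yaw -4.3 tilt [ 0.31 -0.1 ] F [0.6 0.2 0.4] M [-0.02 -0.01 -0.01] g 49.9 q7 -0.1
ROW [-3.7, 3.8, -2.1] [-0.3, -0.3, 0.1]
```

View pics/z3.png

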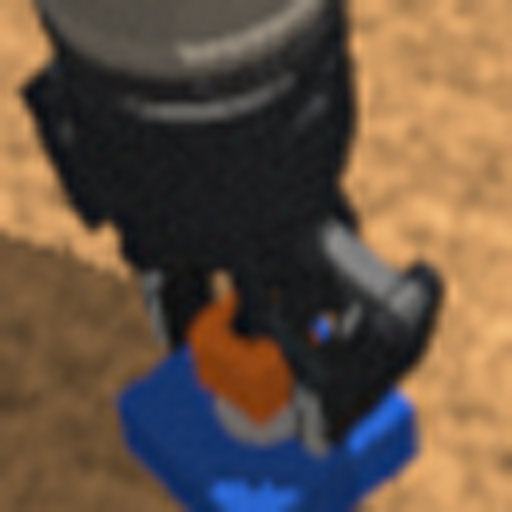

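```bash
python3 -c "
from h import *
st();go(529,-191,42,-4)"
```

```text
t 2.3 tcp [ 531.2 -194.7   46.2] yaw -4.3 tilt [ 0.36 -0.12] F [0.6 0.9 0.1] M [ 0.03 -0.05 -0.02] g 50.1 q7 -0.1
ROW [-3.5, 4.2, -2.5] [-0.4, -0.3, 0.1]
```

Call:
{"fn": "drive_tool", "kwargs": {
  "series": [
    [-3.5,4.2,-2.5,-0.4,-0.3,0.1,50],
    [-3.5,4.2,-2.5,-0.4,-0.3,0.1,50],
    [-3.5,4.2,-2.5,-0.4,-0.3,0.1,50]
  ]
}}

```text
clock: 2.6
tcp_pos: [0.5292, -0.1909, 0.0424]
orientation: [-1.175, 1.26, -1.26]
contact_force: [0.3, 0.7, 0.8]
grip_width: 0.05
```

```bash
python3 -c "
from h import *
st();go(529,-191,42,-4)"
```

```text
t 2.6 tcp [ 529.2 -190.9   42.4] yaw -4.0 tilt [-0.  0.] F [0.3 0.7 0.8] M [-0.04  0.02  0.02] g 50.0 q7 -0.1
ROW [0.1, 0.4, -0.2] [0.0, -0.0, -0.0]
```

Call:
{"fn": "drive_tool", "kwargs": {
  "series": [
    [0,0,0,0,0,0,36],
    [0,0,0,0,0,0,30],
    [0,0,0,0,0,0,20],
    [0,0,0,0,0,0,20],
    [0,0,0,0,0,0,20]
  ],
  "squeeze": 50
}}

```text
clock: 3.1
tcp_pos: [0.5295, -0.1909, 0.0426]
orientation: [-1.175, 1.26, -1.261]
contact_force: [-0.6, 0.6, 3.7]
grip_width: 0.0276
```

```bash
python3 -c "
from h import *
st();go(529,-191,102,-4)"
```

```text
t 3.1 tcp [ 529.5 -190.9   42.6] yaw -4.0 tilt [ 0.02 -0.01] F [-0.6  0.6  3.7] M [0.01 0.17 0.  ] g 27.6 q7 -0.1
ROW [0.1, -59.4, -0.4] [-0.0, -0.0, 0.0]
```

Call:
{"fn": "drive_tool", "kwargs": {
  "series": [
    [0,-15,0,0,0,0,20],
    [0,-35,0,0,0,0,20],
    [0,-60,0,0,0,0,20],
    [0,-90,0,0,0,0,20],
    [0,-110,0,0,0,0,20]
  ]
}}

```text
clock: 3.6
tcp_pos: [0.5299, -0.1909, 0.1553]
orientation: [-1.174, 1.258, -1.262]
contact_force: [-0.1, -0.2, -1.3]
grip_width: 0.0273
```

Call:
{"fn": "drive_tool", "kwargs": {
  "series": [
    [0,0,0,0,0,0,20],
    [0,0,0,0,0,0,20]
  ]
}}

```text
clock: 3.8
tcp_pos: [0.53, -0.191, 0.1558]
orientation: [-1.174, 1.258, -1.263]
contact_force: [-1.5, 0.2, -1.9]
grip_width: 0.0271
```

```bash
python3 -c "
from h import *
st()
s=r.grab_frame('scene');crop(s,(218,170),32,8,'pics/z4.png')
go(502,192.5,170,22)"
```

```text
t 3.8 tcp [ 530.  -191.   155.8] yaw -4.0 tilt [ 0.19 -0.06] F [-1.5  0.2 -1.9] M [-0.01 -0.01 -0.03] g 27.1 q7 -0.02
ROW [-380.6, -15.5, -53.9] [-0.1, -26.0, 0.0]
```

View pics/z4.png

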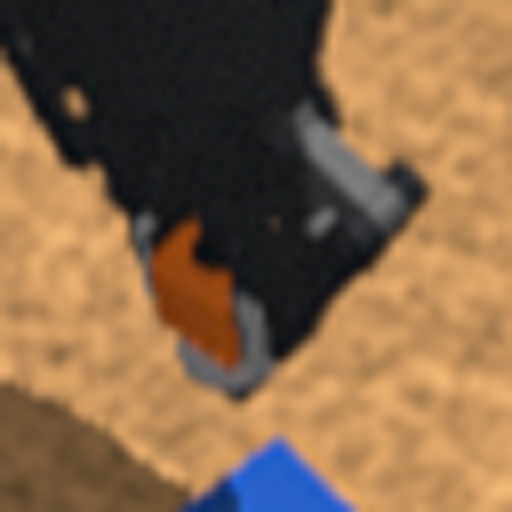

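Call:
{"fn": "drive_tool", "kwargs": {
  "series": [
    [-45,-10,-6,0,-5,0,20],
    [-95,-10,-14,0,-11,0,20],
    [-145,-10,-21,0,-16,0,20],
    [-195,-10,-28,0,-22,0,20],
    [-245,-10,-35,0,-26,0,20]
  ]
}}

```text
clock: 4.35
tcp_pos: [0.5102, 0.0554, 0.1633]
orientation: [-1.369, 0.92, -0.919]
contact_force: [1.7, 0.5, -1.3]
grip_width: 0.0276
```

```bash
python3 -c "
from h import *
st()
go(502,192.5,155,22)"
```

```text
t 4.35 tcp [510.2  55.4 163.3] yaw 22.2 tilt [-0.05 -0.04] F [ 1.7  0.5 -1.3] M [ 0.05 -0.07  0.01] g 27.6 q7 -0.08
ROW [-130.1, 8.2, 44.3] [0.1, 0.2, 0.0]
```

Call:
{"fn": "drive_tool", "kwargs": {
  "series": [
    [-45,3,15,0,0,0,20],
    [-90,6,31,0,0,0,20],
    [-120,8,41,0,0,0,20],
    [-130,8,44,0,0,0,20],
    [-130,8,44,0,0,0,20]
  ]
}}

```text
clock: 4.85
tcp_pos: [0.5005, 0.1938, 0.154]
orientation: [-1.372, 0.919, -0.915]
contact_force: [-0.2, 0.2, -1.4]
grip_width: 0.0271
```

Call:
{"fn": "drive_tool", "kwargs": {
  "series": [
    [0,0,0,0,0,0,20],
    [0,0,0,0,0,0,20]
  ]
}}

```text
clock: 5.05
tcp_pos: [0.5005, 0.1917, 0.1533]
orientation: [-1.373, 0.921, -0.917]
contact_force: [-0.3, -0.9, -0.4]
grip_width: 0.0271
```

```bash
python3 -c "
from h import *
s=r.grab_frame('scene');t=r.grab_frame('top')
st();go(502,192.5,132,22)
crop(s,(294,85),30,10,'pics/z5.png');crop(t,(134,215),30,10,'pics/z5t.png')"
```

```text
t 5.15 tcp [500.8 192.  153.7] yaw 22.3 tilt [-0.22 -0.08] F [ 0.9 -0.2 -1.2] M [ 0.03  0.02 -0.02] g 27.1 q7 -0.37
ROW [0.0, 21.7, 1.4] [0.2, 0.3, -0.0]
```

View pics/z5.png

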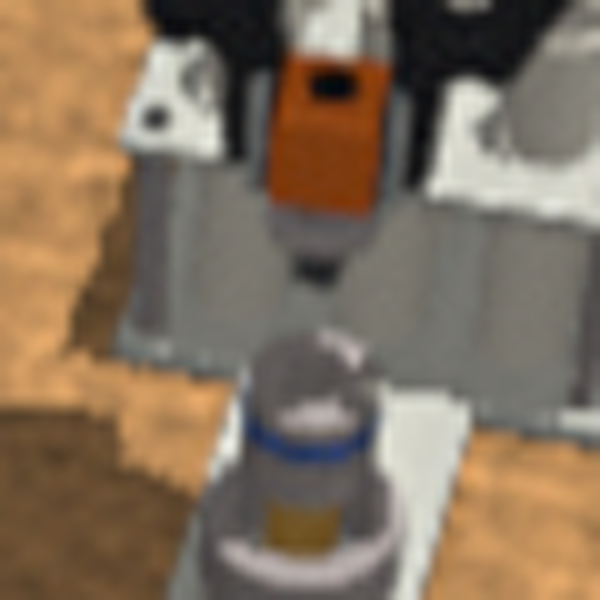

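View pics/z5t.png

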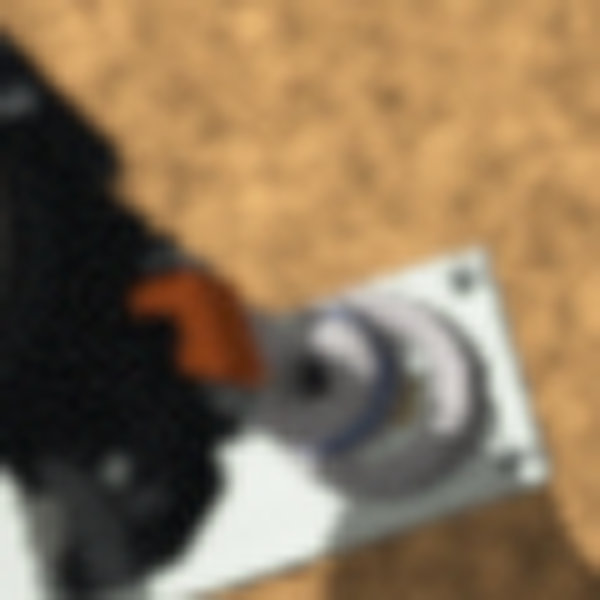

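```bash
python3 -c "
from h import *
s=r.grab_frame('scene');t=r.grab_frame('top')
st()
c=np.array([.5008,.192,.1537])
P=[c+[0,0,.0164-.049],c+[0,0,.0164+.015],[.502,.1925,.0865]]
print(((proj(s,P)-[264,55])*10+5).round(0));print(((proj(t,P)-[104,185])*10+5).round(0))
print('per 5mm x/y', (proj(s,[c+[.005,0,0]])-proj(s,[c]))*10,(proj(s,[c+[0,.005,0]])-proj(s,[c]))*10)
"
```

```text
t 5.25 tcp [500.8 192.6 154. ] yaw 22.3 tilt [-0.19 -0.05] F [ 0.   0.5 -1.1] M [-0.01 -0.07 -0.01] g 27.3 q7 -0.37
[[318. 281.]
 [334.  86.]
 [315. 379.]]
[[253. 368.]
 [154. 343.]
 [300. 375.]]
per 5mm x/y [[16.56270615  7.2946321 ]] [[ 10.16407427 -10.90469264]]
```

```bash
python3 -c "
from h import *
st();go(502,192.8,123,22)"
```

```text
t 5.25 tcp [500.8 192.6 154. ] yaw 22.3 tilt [-0.19 -0.05] F [ 0.   0.5 -1.1] M [-0.01 -0.07 -0.01] g 27.3 q7 -0.37
ROW [0.3, 31.0, 1.3] [0.2, 0.3, -0.0]
```

Call:
{"fn": "drive_tool", "kwargs": {
  "series": [
    [0.3,10,1.3,0.2,0.3,0,20],
    [0.3,22,1.3,0.2,0.3,0,20],
    [0.3,31,1.3,0.2,0.3,0,20],
    [0.3,31,1.3,0.2,0.3,0,20],
    [0.3,31,1.3,0.2,0.3,0,20]
  ]
}}

```text
clock: 5.75
tcp_pos: [0.5017, 0.1929, 0.1225]
orientation: [-1.367, 0.923, -0.921]
contact_force: [-0.4, 1.2, -1.2]
grip_width: 0.0269
```

```bash
python3 -c "
from h import *
st();go(502,192.8,115,22)"
```

```text
t 5.75 tcp [501.7 192.9 122.5] yaw 22.0 tilt [-0.06  0.01] F [-0.4  1.2 -1.2] M [ 0.03 -0.01  0.03] g 26.9 q7 -0.41
ROW [0.2, 7.5, 0.2] [0.1, 0.0, -0.0]
```

Call:
{"fn": "drive_tool", "kwargs": {
  "series": [
    [0.2,3,0.2,0,0,0,20],
    [0.2,5,0.2,0,0,0,20],
    [0.2,7.5,0.2,0,0,0,20],
    [0.2,7.5,0.2,0,0,0,20]
  ]
}}

```text
clock: 6.15
tcp_pos: [0.5018, 0.1927, 0.1147]
orientation: [-1.368, 0.923, -0.921]
contact_force: [0.1, -0.9, -1.6]
grip_width: 0.0274
```

```bash
python3 -c "
from h import *
st();go(502,192.8,108,22)"
```

```text
t 6.15 tcp [501.8 192.7 114.7] yaw 22.0 tilt [-0.09  0.  ] F [ 0.1 -0.9 -1.6] M [ 0.01 -0.02 -0.  ] g 27.4 q7 -0.42
ROW [-0.0, 6.7, 0.2] [0.1, 0.0, -0.0]
```

Call:
{"fn": "drive_tool", "kwargs": {
  "series": [
    [0,2,0.2,0,0,0,20],
    [0,4,0.2,0,0,0,20],
    [0,6.7,0.2,0,0,0,20],
    [0,6.7,0.2,0,0,0,20]
  ]
}}

```text
clock: 6.55
tcp_pos: [0.5017, 0.1926, 0.1076]
orientation: [-1.368, 0.923, -0.92]
contact_force: [-0.2, 0.5, -0.6]
grip_width: 0.0271
```

```bash
python3 -c "
from h import *
st();go(502,192.8,102,22)"
```

```text
t 6.55 tcp [501.7 192.6 107.6] yaw 22.0 tilt [-0.12 -0.01] F [-0.2  0.5 -0.6] M [-0.01 -0.    0.01] g 27.1 q7 -0.43
ROW [-0.0, 5.6, 0.3] [0.1, 0.0, -0.0]
```

Call:
{"fn": "drive_tool", "kwargs": {
  "series": [
    [0,2,0.2,0,0,0,20],
    [0,4,0.2,0,0,0,20],
    [0,6,0.2,0,0,0,20],
    [0,7,0.2,0,0,0,20],
    [0,7,0.2,0,0,0,20]
  ]
}}

```text
clock: 7.05
tcp_pos: [0.5018, 0.1927, 0.1004]
orientation: [-1.368, 0.923, -0.92]
contact_force: [0.3, 0.2, -0.3]
grip_width: 0.0273
```

```bash
python3 -c "
from h import *
st();s=r.grab_frame('scene');crop(s,(294,85),30,10,'pics/z6.png')"
```

```text
t 7.05 tcp [501.8 192.7 100.4] yaw 22.0 tilt [-0.14 -0.01] F [ 0.3  0.2 -0.3] M [ 0.02 -0.    0.02] g 27.3 q7 -0.43
```

View pics/z6.png

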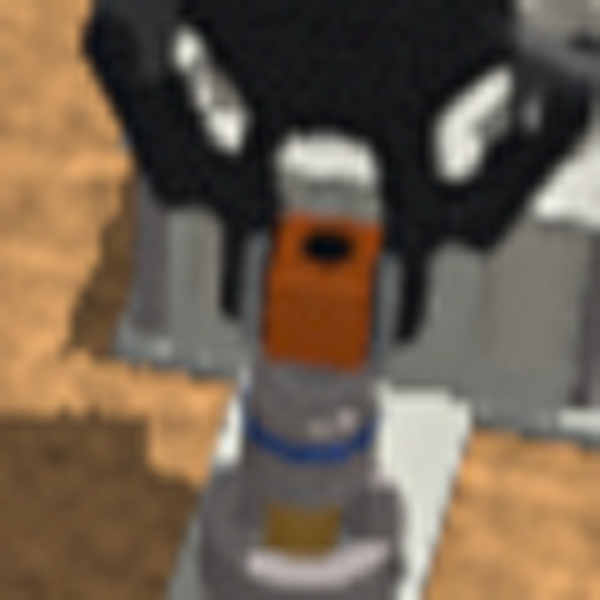

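The peg is in the socket with almost no force. Next I press down until the collar makes contact.

Call:
{"fn": "drive_tool", "kwargs": {
  "series": [
    [0,0.7,0.2,0,0,0,20],
    [0,1.4,0.2,0,0,0,20],
    [0,2,0.2,0,0,0,20],
    [0,2,0.2,0,0,0,20]
  ]
}}

```text
clock: 7.5
tcp_pos: [0.502, 0.1928, 0.0984]
orientation: [-1.368, 0.923, -0.92]
contact_force: [0.5, 0.1, -1.0]
grip_width: 0.0273
```

```bash
python3 -c "
from h import *
st()"
```

```text
t 7.5 tcp [502.  192.8  98.4] yaw 22.0 tilt [-0.13 -0.01] F [ 0.5  0.1 -1. ] M [-0.08  0.05 -0.04] g 27.3 q7 -0.44
```

Call:
{"fn": "drive_tool", "kwargs": {
  "series": [
    [0,0.7,0,0,0,0,20],
    [0,1.4,0,0,0,0,20],
    [0,2,0,0,0,0,20],
    [0,2,0,0,0,0,20]
  ]
}}

```text
clock: 7.9
tcp_pos: [0.5021, 0.1928, 0.0973]
orientation: [-1.369, 0.923, -0.921]
contact_force: [-3.6, -2.6, 9.5]
grip_width: 0.0273
```

```bash
python3 -c "
from h import *
st()"
```

```text
t 7.9 tcp [502.1 192.8  97.3] yaw 22.0 tilt [-0.11 -0.05] F [-3.6 -2.6  9.5] M [-0.45  0.76 -0.08] g 27.3 q7 -0.44
```

Call:
{"fn": "drive_tool", "kwargs": {
  "series": [
    [0,0.3,0,0,-6,0,20],
    [0,0.3,0,0,-12,0,20],
    [0,0.3,0,0,-18,0,20],
    [0,0.3,0,0,-24,0,20],
    [0,0.3,0,0,-28,0,20]
  ]
}}

```text
clock: 8.4
tcp_pos: [0.5006, 0.1927, 0.0974]
orientation: [-1.505, 0.546, -0.541]
contact_force: [-6.5, -0.8, 9.9]
grip_width: 0.0275
```

```bash
python3 -c "
from h import *
st();go(502,192.8,97.3,50)"
```

```text
t 8.4 tcp [500.6 192.7  97.4] yaw 50.2 tilt [-0.25 -0.12] F [-6.5 -0.8  9.9] M [-0.38  1.66 -0.26] g 27.5 q7 -0.01
ROW [1.0, 0.1, 0.9] [0.2, 0.2, -0.1]
```

Call:
{"fn": "drive_tool", "kwargs": {
  "series": [
    [0.8,0.2,0.8,0.2,-3,0,20],
    [0.9,0.2,0.9,0.2,-6,0,20],
    [0.9,0.2,0.9,0.2,-6,0,20]
  ]
}}

```text
clock: 8.7
tcp_pos: [0.5005, 0.1927, 0.0976]
orientation: [-1.523, 0.464, -0.458]
contact_force: [-7.5, -3.0, 9.8]
grip_width: 0.0274
```

```bash
python3 -c "
from h import *
st();s=r.grab_frame('scene');crop(s,(294,85),30,10,'pics/z7.png');go(502,192.8,97.3,62)"
```

```text
t 8.7 tcp [500.5 192.7  97.6] yaw 56.3 tilt [-0.26 -0.03] F [-7.5 -3.   9.8] M [-0.38  1.52 -0.06] g 27.4 q7 0.08
ROW [1.3, 0.3, 0.9] [0.2, -5.8, -0.2]
```

View pics/z7.png

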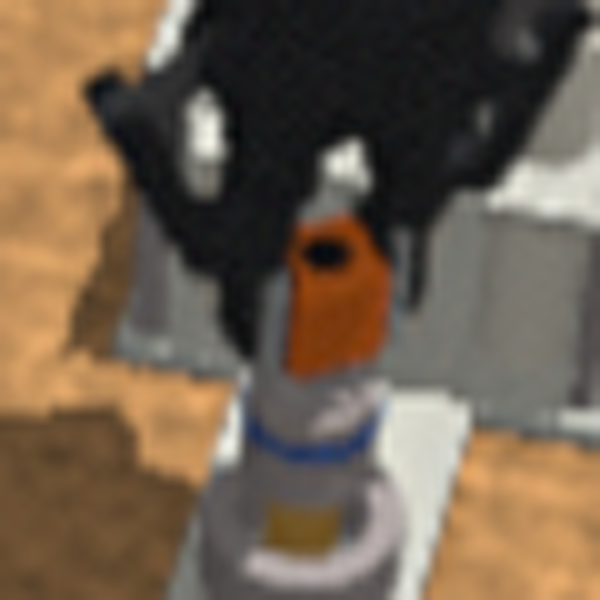

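Call:
{"fn": "drive_tool", "kwargs": {
  "series": [
    [0,0.1,-0.5,0.1,-3,0,20],
    [0,0.1,-0.5,0.1,-6,0,20],
    [0,0.1,-0.5,0.1,-6,0,20]
  ]
}}

```text
clock: 9.05
tcp_pos: [0.5002, 0.1925, 0.098]
orientation: [-1.537, 0.382, -0.376]
contact_force: [-2.4, -0.4, 6.1]
grip_width: 0.027
```

```bash
python3 -c "
from h import *
st();go(500,192.2,97.4,68)"
```

```text
t 9.05 tcp [500.2 192.5  98. ] yaw 62.3 tilt [-0.19  0.06] F [-2.4 -0.4  6.1] M [-0.2   0.49 -0.06] g 27.0 q7 0.17
ROW [-0.1, 0.6, -0.4] [0.0, -5.7, -0.2]
```

Call:
{"fn": "drive_tool", "kwargs": {
  "series": [
    [0,0.3,-0.2,0,-3,0,20],
    [0,0.3,-0.2,0,-5,0,20],
    [0,0.3,-0.2,0,-5,0,20]
  ]
}}

```text
clock: 9.35
tcp_pos: [0.5002, 0.1924, 0.0981]
orientation: [-1.548, 0.313, -0.308]
contact_force: [-2.5, -1.2, 4.9]
grip_width: 0.0276
```

Call:
{"fn": "drive_tool", "kwargs": {
  "series": [
    [0,0.3,-0.2,0,-3,0,20],
    [0,0.3,-0.2,0,-5,0,20],
    [0,0.3,-0.2,0,-5,0,20]
  ]
}}

```text
clock: 9.65
tcp_pos: [0.5001, 0.1923, 0.0981]
orientation: [-1.557, 0.245, -0.24]
contact_force: [-3.5, -0.6, 5.2]
grip_width: 0.0273
```

```bash
python3 -c "
from h import *
st();go(500,192.2,97.4,68)"
```

```text
t 9.65 tcp [500.1 192.3  98.1] yaw 72.3 tilt [-0.18  0.06] F [-3.5 -0.6  5.2] M [-0.23  0.49 -0.09] g 27.3 q7 0.32
ROW [-0.1, 0.7, -0.2] [0.0, 4.3, -0.2]
```

Call:
{"fn": "drive_tool", "kwargs": {
  "series": [
    [0,0.3,-0.2,0,-3,0,20],
    [0,0.3,-0.2,0,-5,0,20],
    [0,0.3,-0.2,0,-5,0,20]
  ]
}}

```text
clock: 9.95
tcp_pos: [0.5001, 0.1922, 0.0982]
orientation: [-1.563, 0.177, -0.173]
contact_force: [-3.0, -1.1, 7.1]
grip_width: 0.0275
```

Call:
{"fn": "drive_tool", "kwargs": {
  "series": [
    [0,0.2,-0.2,0,-3,0,20],
    [0,0.2,-0.2,0,-5,0,20],
    [0,0.2,-0.2,0,-5,0,20]
  ]
}}

```text
clock: 10.25
tcp_pos: [0.5001, 0.1921, 0.0984]
orientation: [-1.567, 0.109, -0.105]
contact_force: [-2.3, -1.4, 6.2]
grip_width: 0.0275
```

Call:
{"fn": "drive_tool", "kwargs": {
  "series": [
    [0,0.2,-0.1,0,-3,0,20],
    [0,0.2,-0.1,0,-5,0,20],
    [0,0.2,-0.1,0,-5,0,20]
  ]
}}

```text
clock: 10.55
tcp_pos: [0.5001, 0.192, 0.0984]
orientation: [-1.57, 0.042, -0.037]
contact_force: [-2.6, -1.5, 5.7]
grip_width: 0.0271
```

Call:
{"fn": "drive_tool", "kwargs": {
  "series": [
    [0,0.2,-0.1,0,-3,0,20],
    [0,0.2,-0.1,0,-5,0,20],
    [0,0.2,-0.1,0,-5,0,20]
  ]
}}

```text
clock: 10.85
tcp_pos: [0.5001, 0.1919, 0.0986]
orientation: [-1.57, -0.026, 0.031]
contact_force: [-2.5, -0.9, 5.7]
grip_width: 0.027
```

```bash
python3 -c "
from h import *
st();s=r.grab_frame('scene');crop(s,(294,85),30,10,'pics/z8.png')"
```

```text
t 10.85 tcp [500.1 191.9  98.6] yaw 92.1 tilt [-0.16  0.03] F [-2.5 -0.9  5.7] M [-0.36  0.54 -0.06] g 27.0 q7 0.62
```

View pics/z8.png

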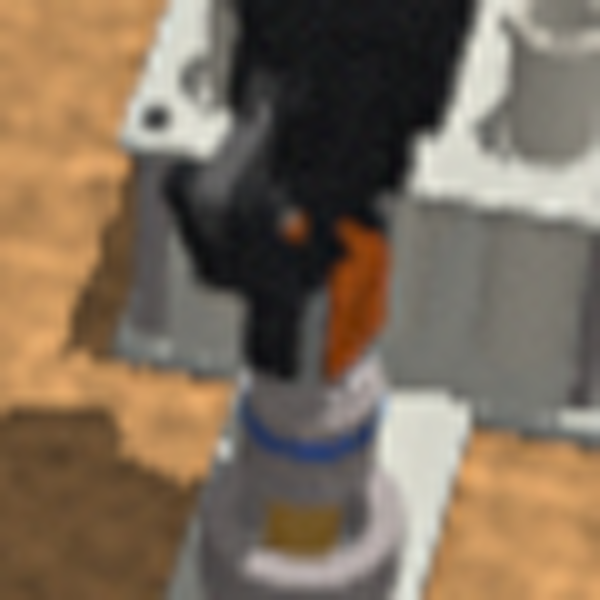

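Call:
{"fn": "drive_tool", "kwargs": {
  "series": [
    [0,0.2,-0.1,0,-3,0,20],
    [0,0.2,-0.1,0,-5,0,20],
    [0,0.2,-0.1,0,-5,0,20]
  ]
}}

```text
clock: 11.2
tcp_pos: [0.5001, 0.1918, 0.0987]
orientation: [-1.568, -0.094, 0.098]
contact_force: [-2.8, -1.9, 6.3]
grip_width: 0.0274
```

Call:
{"fn": "drive_tool", "kwargs": {
  "series": [
    [0,0.2,0,0,-3,0,20],
    [0,0.2,0,0,-5,0,20],
    [0,0.2,0,0,-5,0,20]
  ]
}}

```text
clock: 11.5
tcp_pos: [0.5001, 0.1917, 0.0987]
orientation: [-1.564, -0.161, 0.166]
contact_force: [-1.7, -2.5, 5.4]
grip_width: 0.0275
```

Call:
{"fn": "drive_tool", "kwargs": {
  "series": [
    [0,0.2,0,0,-3,0,20],
    [0,0.2,0,0,-5,0,20],
    [0,0.2,0,0,-5,0,20]
  ]
}}

```text
clock: 11.8
tcp_pos: [0.5001, 0.1916, 0.0988]
orientation: [-1.558, -0.229, 0.234]
contact_force: [-2.9, -1.4, 6.4]
grip_width: 0.0273
```

Call:
{"fn": "drive_tool", "kwargs": {
  "series": [
    [0,0.2,0,0,-3,0,20],
    [0,0.2,0,0,-5,0,20],
    [0,0.2,0,0,-5,0,20]
  ]
}}

```text
clock: 12.1
tcp_pos: [0.5002, 0.1915, 0.0989]
orientation: [-1.55, -0.297, 0.301]
contact_force: [-2.3, -2.6, 6.2]
grip_width: 0.0273
```

Call:
{"fn": "drive_tool", "kwargs": {
  "series": [
    [0,0.2,0,0,-3,0,20],
    [0,0.2,0,0,-5,0,20],
    [0,0.2,0,0,-5,0,20]
  ]
}}

```text
clock: 12.4
tcp_pos: [0.5002, 0.1915, 0.099]
orientation: [-1.54, -0.364, 0.369]
contact_force: [-2.3, -1.9, 5.9]
grip_width: 0.0271
```

Call:
{"fn": "drive_tool", "kwargs": {
  "series": [
    [0,0.2,0,0,-3,0,20],
    [0,0.2,0,0,-5,0,20],
    [0,0.2,0,0,-5,0,20]
  ]
}}

```text
clock: 12.7
tcp_pos: [0.5003, 0.1913, 0.0991]
orientation: [-1.527, -0.431, 0.437]
contact_force: [-1.8, -2.1, 6.2]
grip_width: 0.0275
```

Call:
{"fn": "drive_tool", "kwargs": {
  "series": [
    [0,0.2,0,0,-3,0,20],
    [0,0.2,0,0,-5,0,20],
    [0,0.2,0,0,-5,0,20]
  ]
}}

```text
clock: 13.0
tcp_pos: [0.5003, 0.1911, 0.0986]
orientation: [-1.512, -0.498, 0.504]
contact_force: [-0.5, -0.3, 0.5]
grip_width: 0.0272
```

```bash
python3 -c "
from h import *
s=r.grab_frame('scene');st();crop(s,(294,85),30,10,'pics/z9.png')"
```

```text
t 13.05 tcp [500.3 191.2  98.7] yaw 126.6 tilt [-0.19 -0.08] F [-1.1 -0.2 -0.3] M [-0.08  0.17 -0.  ] g 27.5 q7 1.14
```

View pics/z9.png

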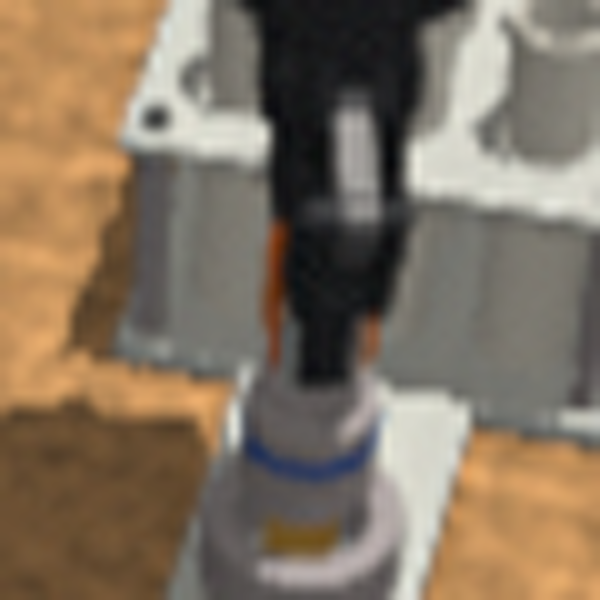

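The force went to about zero and the band dropped to y≈460 from about 440, so the bolt has dropped. Now I bring the key fully home again.

Call:
{"fn": "drive_tool", "kwargs": {
  "series": [
    [0,2,0.5,0,0,0,20],
    [0,4,0.5,0,0,0,20],
    [0,6,0.5,0,0,0,20],
    [0,6.6,0.5,0,0,0,20],
    [0,6.6,0.5,0,0,0,20]
  ]
}}

```text
clock: 13.55
tcp_pos: [0.5002, 0.1912, 0.092]
orientation: [-1.513, -0.497, 0.503]
contact_force: [0.7, -2.0, 2.7]
grip_width: 0.0274
```

```bash
python3 -c "
from h import *
st()"
```

```text
t 13.55 tcp [500.2 191.2  92. ] yaw 126.6 tilt [-0.18 -0.11] F [ 0.7 -2.   2.7] M [-0.67 -0.13 -0.05] g 27.4 q7 1.13
```

Call:
{"fn": "drive_tool", "kwargs": {
  "series": [
    [0,0.5,0,0,0,0,20],
    [0,0.9,0,0,0,0,20],
    [0,0.9,0,0,0,0,20]
  ]
}}

```text
clock: 13.85
tcp_pos: [0.5003, 0.1912, 0.0914]
orientation: [-1.514, -0.497, 0.503]
contact_force: [-0.6, -2.8, 5.8]
grip_width: 0.0274
```

```bash
python3 -c "
from h import *
st();go(500.2,191.8,91.2,126.6-30)"
```

```text
t 13.85 tcp [500.3 191.2  91.4] yaw 126.6 tilt [-0.17 -0.13] F [-0.6 -2.8  5.8] M [-0.67  0.24 -0.04] g 27.4 q7 1.13
ROW [0.3, 0.2, 0.5] [0.1, 30.0, -0.2]
```

Call:
{"fn": "drive_tool", "kwargs": {
  "series": [
    [0.3,0.2,0.4,0,6,0,20],
    [0.3,0.2,0.4,0,12,0,20],
    [0.3,0.2,0.4,0,18,0,20],
    [0.3,0.3,0.4,0,24,0,20],
    [0.3,0.3,0.4,0,30,0,20]
  ]
}}

```text
clock: 14.35
tcp_pos: [0.5001, 0.1923, 0.0914]
orientation: [-1.571, -0.085, 0.089]
contact_force: [-1.6, -2.7, 6.1]
grip_width: 0.0275
```

```bash
python3 -c "
from h import *
st();go(500.2,191.8,90.4,126.6-60)"
```

```text
t 14.35 tcp [500.1 192.3  91.4] yaw 96.4 tilt [-0.16 -0.1 ] F [-1.6 -2.7  6.1] M [-0.5   0.49  0.04] g 27.5 q7 0.67
ROW [0.1, 1.0, -0.5] [0.1, 29.8, -0.1]
```

Call:
{"fn": "drive_tool", "kwargs": {
  "series": [
    [0,0.3,-0.3,0,6,0,20],
    [0,0.4,-0.3,0,12,0,20],
    [0,0.6,-0.3,0,18,0,20],
    [0,0.7,-0.3,0,24,0,20],
    [0,0.8,-0.3,0,30,0,20]
  ]
}}

```text
clock: 14.85
tcp_pos: [0.5, 0.1926, 0.0909]
orientation: [-1.548, 0.328, -0.325]
contact_force: [-0.9, -1.4, 3.5]
grip_width: 0.027
```

```bash
python3 -c "
from h import *
st();go(500.2,191.8,89.8,126.6-90)"
```

```text
t 14.85 tcp [500.  192.6  90.9] yaw 66.2 tilt [-0.14 -0.06] F [-0.9 -1.4  3.5] M [-0.22  0.21  0.1 ] g 27.0 q7 0.22
ROW [0.5, 1.1, -0.6] [0.1, 29.6, -0.1]
```

Call:
{"fn": "drive_tool", "kwargs": {
  "series": [
    [0.1,0.4,-0.2,0,7,0,20],
    [0.1,0.6,-0.2,0,14,0,20],
    [0.2,0.7,-0.2,0,21,0,20],
    [0.2,0.9,-0.2,0,28,0,20],
    [0.2,1.0,-0.2,0,35,0,20]
  ]
}}

```text
clock: 15.35
tcp_pos: [0.5005, 0.1932, 0.0901]
orientation: [-1.418, 0.804, -0.802]
contact_force: [1.2, 0.2, -2.8]
grip_width: 0.0268
```

```bash
python3 -c "
from h import *
st();go(500.2,192,89.5,-4)"
```

```text
t 15.35 tcp [500.5 193.2  90.1] yaw 30.9 tilt [-0.07  0.02] F [ 1.2  0.2 -2.8] M [-0.09 -0.42  0.05] g 26.8 q7 -0.31
ROW [0.9, 0.6, -0.9] [0.1, 34.9, -0.0]
```

Call:
{"fn": "drive_tool", "kwargs": {
  "series": [
    [0.3,0.3,-0.4,0,7,0,20],
    [0.5,0.5,-0.6,0,14,0,20],
    [0.7,0.7,-0.7,0,21,0,20],
    [0.8,0.9,-0.7,0,28,0,20],
    [0.8,1.1,-0.7,0,35,0,20]
  ]
}}

```text
clock: 15.85
tcp_pos: [0.5013, 0.1934, 0.0894]
orientation: [-1.17, 1.265, -1.263]
contact_force: [1.5, -0.7, 1.0]
grip_width: 0.0273
```

```bash
python3 -c "
from h import *
st();go(500.3,192,88.6,-39)"
```

```text
t 15.85 tcp [501.3 193.4  89.4] yaw -4.3 tilt [0.08 0.15] F [ 1.5 -0.7  1. ] M [-0.02 -0.53  0.13] g 27.3 q7 -0.84
ROW [1.4, 0.8, -0.9] [-0.0, 34.7, -0.2]
```

Call:
{"fn": "drive_tool", "kwargs": {
  "series": [
    [0.5,0.3,-0.4,0,7,0,20],
    [0.8,0.5,-0.6,0,14,0,20],
    [1.1,0.7,-0.8,0,21,0,20],
    [1.2,0.9,-0.8,0,28,0,20],
    [1.2,1.1,-0.8,0,35,0,20]
  ]
}}

```text
clock: 16.35
tcp_pos: [0.502, 0.193, 0.0887]
orientation: [-0.793, 1.697, -1.693]
contact_force: [3.4, -0.7, 0.4]
grip_width: 0.0274
```

```bash
python3 -c "
from h import *
st();go(500.5,192,87.8,-74)"
```

```text
t 16.35 tcp [502.  193.   88.7] yaw -39.6 tilt [0.27 0.24] F [ 3.4 -0.7  0.4] M [-0.26 -0.88  0.09] g 27.4 q7 -1.37
ROW [1.7, 0.9, -0.5] [0.1, 34.4, -0.4]
```

Call:
{"fn": "drive_tool", "kwargs": {
  "series": [
    [0.6,0.3,-0.3,0,7,-0.3,20],
    [1.0,0.5,-0.4,0,14,-0.3,20],
    [1.3,0.7,-0.4,0,21,-0.3,20],
    [1.5,0.9,-0.4,0,28,-0.3,20],
    [1.5,1.1,-0.4,0,35,-0.3,20]
  ]
}}

```text
clock: 16.85
tcp_pos: [0.5025, 0.1923, 0.088]
orientation: [-0.272, 2.08, -2.076]
contact_force: [3.6, -1.8, -0.2]
grip_width: 0.0273
```

```bash
python3 -c "
from h import *
st();go(500.5,192,87.3,-90)"
```

```text
t 16.85 tcp [502.5 192.3  88. ] yaw -74.8 tilt [0.23 0.14] F [ 3.6 -1.8 -0.2] M [-0.57 -0.98  0.05] g 27.3 q7 -1.9
ROW [2.0, 0.6, -0.2] [0.1, 15.2, -0.2]
```

Call:
{"fn": "drive_tool", "kwargs": {
  "series": [
    [1.2,0.5,-0.1,0,0,-0.1,20],
    [1.5,0.9,-0.2,0,0,-0.2,20],
    [1.5,0.9,-0.2,0,0,-0.2,20]
  ]
}}

```text
clock: 17.15
tcp_pos: [0.5024, 0.1924, 0.0877]
orientation: [-0.276, 2.079, -2.075]
contact_force: [3.9, -2.5, 4.1]
grip_width: 0.0275
```

```bash
python3 -c "
from h import *
st();s=r.grab_frame('scene');crop(s,(294,85),30,10,'pics/z10.png')"
```

```text
t 17.15 tcp [502.4 192.4  87.7] yaw -74.7 tilt [0.19 0.14] F [ 3.9 -2.5  4.1] M [-0.59 -0.86 -0.04] g 27.5 q7 -1.89
```

View pics/z10.png

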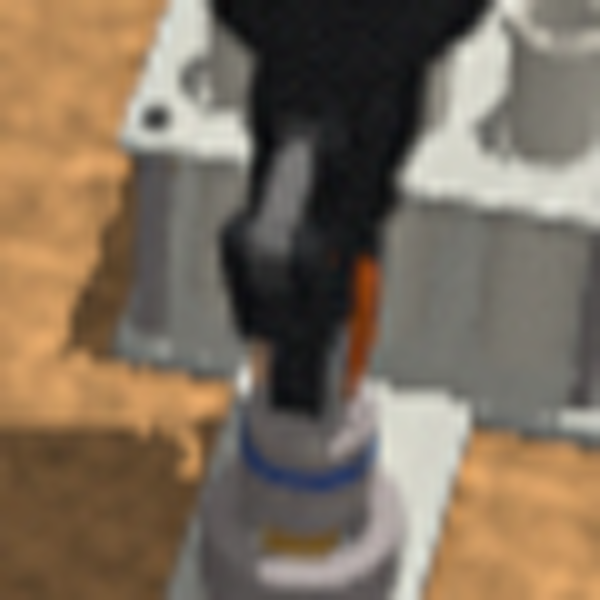

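Call:
{"fn": "drive_tool", "kwargs": {
  "series": [
    [0,0,0,0,0,0,32],
    [0,0,0,0,0,0,45],
    [0,0,0,0,0,0,60],
    [0,0,0,0,0,0,60]
  ]
}}

```text
clock: 17.6
tcp_pos: [0.5017, 0.1926, 0.0873]
orientation: [-0.278, 2.079, -2.075]
contact_force: [0.3, -0.1, 0.1]
grip_width: 0.0601
```

```bash
python3 -c "
from h import *
st();s=r.grab_frame('scene');crop(s,(294,85),30,10,'pics/z11.png');go(501.4,192,87.7,105.3)"
```

```text
t 17.6 tcp [501.7 192.6  87.3] yaw -74.6 tilt [0.12 0.14] F [ 0.3 -0.1  0.1] M [-0.    0.04 -0.01] g 60.1 q7 -1.89
ROW [0.6, -0.3, 0.3] [-0.3, -179.9, -0.2]
```

View pics/z11.png

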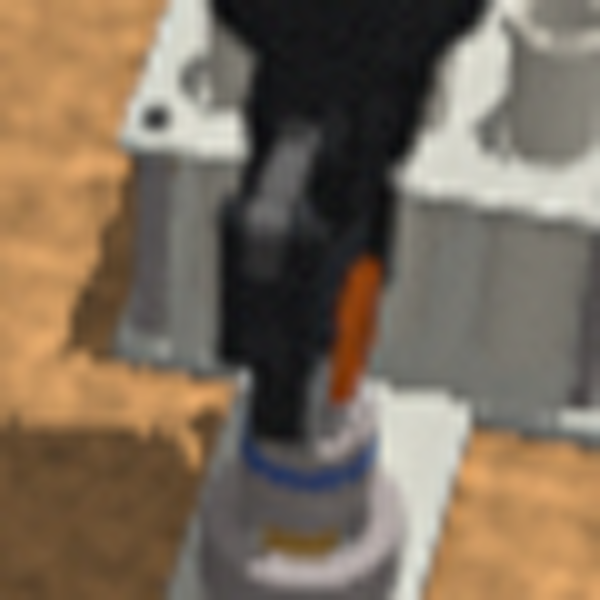

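Call:
{"fn": "drive_tool", "kwargs": {
  "series": [
    [0,0,0,0,-8.5,0,60],
    [0,0,0,0,-17,0,60],
    [0,0,0,0,-25.5,0,60],
    [0,0,0,0,-34,0,60],
    [0,0,0,0,-42.5,0,60]
  ]
}}

```text
clock: 18.15
tcp_pos: [0.5016, 0.1926, 0.0873]
orientation: [-0.891, 1.605, -1.603]
contact_force: [-0.0, -0.2, 0.9]
grip_width: 0.06
```

```bash
python3 -c "
from h import *
st();go(501.4,192,87.7,8)"
```

```text
t 18.15 tcp [501.6 192.6  87.3] yaw -31.8 tilt [0.11 0.13] F [-0.  -0.2  0.9] M [-0.01 -0.03 -0.04] g 60.0 q7 -1.25
ROW [0.6, -0.4, 0.1] [-0.1, -39.8, -0.2]
```

Call:
{"fn": "drive_tool", "kwargs": {
  "series": [
    [0.3,-0.2,0,0,-8.5,0,60],
    [0.5,-0.4,0,0,-17,0,60],
    [0.5,-0.4,0,0,-25.5,0,60],
    [0.5,-0.4,0,0,-34,0,60],
    [0.5,-0.4,0,0,-42.5,0,60]
  ]
}}

```text
clock: 18.65
tcp_pos: [0.5011, 0.1921, 0.0876]
orientation: [-1.292, 1.065, -1.064]
contact_force: [0.0, -0.1, -0.5]
grip_width: 0.0598
```

Call:
{"fn": "drive_tool", "kwargs": {
  "series": [
    [0,0,0,0,-8.5,0,60],
    [0,0,0,0,-17,0,60],
    [0,0,0,0,-25.5,0,60],
    [0,0,0,0,-34,0,60],
    [0,0,0,0,-42.5,0,60]
  ]
}}

```text
clock: 19.15
tcp_pos: [0.501, 0.192, 0.0875]
orientation: [-1.512, 0.492, -0.493]
contact_force: [0.8, -0.1, 0.2]
grip_width: 0.0602
```

```bash
python3 -c "
from h import *
st();go(501.4,192,87.7,105.3)"
```

```text
t 19.15 tcp [501.  192.   87.5] yaw 54.0 tilt [0.07 0.12] F [ 0.8 -0.1  0.2] M [ 0.04 -0.06  0.02] g 60.2 q7 0.03
ROW [0.4, -0.2, 0.2] [-0.1, -51.3, 0.1]
```

Call:
{"fn": "drive_tool", "kwargs": {
  "series": [
    [0.4,-0.2,0.2,0,-8.5,0,60],
    [0.4,-0.2,0.2,0,-17,0,60],
    [0.4,-0.2,0.2,0,-25.5,0,60],
    [0.4,-0.2,0.2,0,-34,0,60],
    [0.4,-0.2,0.2,0,-42.5,0,60]
  ]
}}

```text
clock: 19.65
tcp_pos: [0.5012, 0.1918, 0.0875]
orientation: [-1.567, -0.094, 0.093]
contact_force: [0.4, -0.1, -0.3]
grip_width: 0.0602
```

Call:
{"fn": "drive_tool", "kwargs": {
  "series": [
    [0,0,0,0,-8.5,0,60],
    [0,0,0,0,-8.5,0,60],
    [0,0,0,0,-8.5,0,60]
  ]
}}

```text
clock: 19.95
tcp_pos: [0.5011, 0.1917, 0.0874]
orientation: [-1.559, -0.208, 0.206]
contact_force: [0.7, 0.6, -0.0]
grip_width: 0.0598
```

```bash
python3 -c "
from h import *
s=r.grab_frame('scene');t=r.grab_frame('top');st();go(501.4,192,87.7,105.3);crop(s,(294,85),30,10,'pics/z12.png');"
```

```text
t 20.05 tcp [501.2 191.8  87.5] yaw 105.2 tilt [0.05 0.1 ] F [ 0.4 -0.2  0.4] M [-0.03 -0.01 -0.05] g 60.0 q7 0.8
ROW [0.3, -0.2, 0.2] [-0.1, -0.1, 0.1]
```

View pics/z12.png

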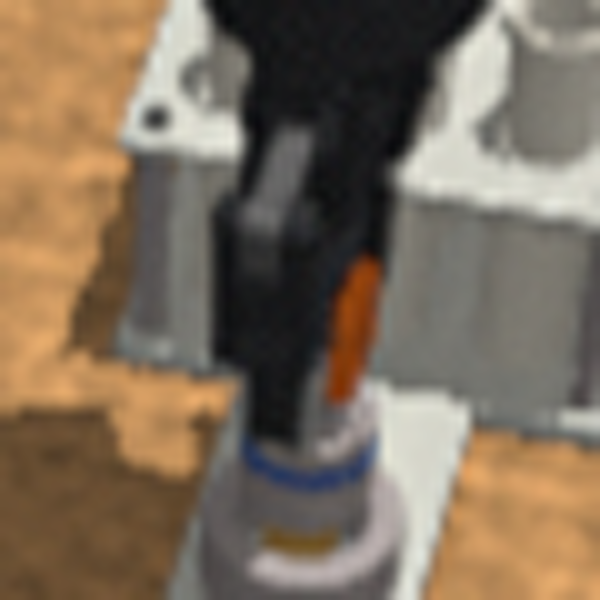

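Key still upright in the socket, so I regrip.

Call:
{"fn": "drive_tool", "kwargs": {
  "series": [
    [0.2,0,0.1,0,0,0,42],
    [0.2,0,0.1,0,0,0,32],
    [0.2,0,0.1,0,0,0,20],
    [0.2,0,0.1,0,0,0,20],
    [0.2,0,0.1,0,0,0,20]
  ],
  "squeeze": 50
}}

```text
clock: 20.55
tcp_pos: [0.5014, 0.1921, 0.0877]
orientation: [-1.559, -0.209, 0.207]
contact_force: [-1.2, -0.4, 2.9]
grip_width: 0.0277
```

```bash
python3 -c "
from h import *
st();go(501.4,192,87.1,75)"
```

```text
t 20.55 tcp [501.4 192.1  87.7] yaw 105.2 tilt [0.07 0.1 ] F [-1.2 -0.4  2.9] M [-0.09  0.12  0.01] g 27.7 q7 0.8
ROW [-0.0, 0.6, -0.0] [-0.1, 30.2, 0.1]
```

Call:
{"fn": "drive_tool", "kwargs": {
  "series": [
    [0,0.3,0,0,7,0,20],
    [0,0.5,0,0,14,0,20],
    [0,0.7,0,0,21,0,20],
    [0,0.9,0,0,28,0,20],
    [0,1.1,0,0,35,0,20]
  ]
}}

```text
clock: 21.05
tcp_pos: [0.5015, 0.192, 0.0869]
orientation: [-1.551, 0.274, -0.276]
contact_force: [-1.9, -1.4, 3.6]
grip_width: 0.0272
```

```bash
python3 -c "
from h import *
st();go(501.4,192,86.1,35)"
```

```text
t 21.05 tcp [501.5 192.   86.9] yaw 69.9 tilt [0.09 0.09] F [-1.9 -1.4  3.6] M [-0.33  0.27  0.14] g 27.2 q7 0.27
ROW [-0.1, 0.8, -0.0] [-0.1, 34.9, 0.0]
```

Call:
{"fn": "drive_tool", "kwargs": {
  "series": [
    [0,0.3,0,0,7,0,20],
    [0,0.5,0,0,14,0,20],
    [0,0.7,0,0,21,0,20],
    [0,0.9,0,0,28,0,20],
    [0,1.1,0,0,35,0,20]
  ]
}}

```text
clock: 21.55
tcp_pos: [0.5015, 0.1919, 0.086]
orientation: [-1.434, 0.753, -0.754]
contact_force: [-0.9, -1.0, 4.2]
grip_width: 0.0273
```

```bash
python3 -c "
from h import *
st();go(501.4,192,85.3,0)"
```

```text
t 21.55 tcp [501.5 191.9  86. ] yaw 34.6 tilt [0.09 0.06] F [-0.9 -1.   4.2] M [-0.34  0.27  0.11] g 27.3 q7 -0.26
ROW [-0.2, 0.7, 0.0] [-0.1, 34.6, -0.0]
```

Call:
{"fn": "drive_tool", "kwargs": {
  "series": [
    [0,0.3,0,0,7,0,20],
    [0,0.5,0,0,14,0,20],
    [0,0.7,0,0,21,0,20],
    [0,0.9,0,0,28,0,20],
    [0,1.1,0,0,35,0,20]
  ]
}}

```text
clock: 22.05
tcp_pos: [0.5014, 0.1917, 0.0851]
orientation: [-1.202, 1.217, -1.218]
contact_force: [-0.3, -0.9, 2.6]
grip_width: 0.0276
```

```bash
python3 -c "
from h import *
st();go(501.4,192,84.5,-35)"
```

```text
t 22.05 tcp [501.4 191.7  85.1] yaw -0.7 tilt [0.09 0.03] F [-0.3 -0.9  2.6] M [-0.22 -0.03  0.15] g 27.6 q7 -0.79
ROW [-0.3, 0.6, 0.0] [-0.1, 34.3, -0.1]
```

Call:
{"fn": "drive_tool", "kwargs": {
  "series": [
    [-0.1,0.3,0,0,7,0,20],
    [-0.2,0.5,0,0,14,0,20],
    [-0.2,0.7,0,0,21,0,20],
    [-0.2,0.9,0,0,28,0,20],
    [-0.2,1.1,0,0,35,0,20]
  ]
}}

```text
clock: 22.55
tcp_pos: [0.5013, 0.1918, 0.0844]
orientation: [-0.843, 1.653, -1.654]
contact_force: [-1.0, -1.3, 5.3]
grip_width: 0.0273
```

```bash
python3 -c "
from h import *
st();go(501.4,192,83.7,-70)"
```

```text
t 22.55 tcp [501.3 191.8  84.4] yaw -35.9 tilt [0.09 0.  ] F [-1.  -1.3  5.3] M [-0.35  0.43  0.15] g 27.3 q7 -1.32
ROW [-0.2, 0.7, -0.0] [-0.1, 34.1, -0.1]
```

Call:
{"fn": "drive_tool", "kwargs": {
  "series": [
    [-0.1,0.3,0,0,7,0,20],
    [-0.1,0.5,0,0,14,0,20],
    [-0.1,0.7,0,0,21,0,20],
    [-0.1,0.9,0,0,28,0,20],
    [-0.1,1.0,0,0,33,0,20]
  ]
}}

```text
clock: 23.05
tcp_pos: [0.5012, 0.1918, 0.0837]
orientation: [-0.37, 2.022, -2.023]
contact_force: [-1.5, -2.3, 4.5]
grip_width: 0.0274
```

```bash
python3 -c "
from h import *
st();s=r.grab_frame('scene');crop(s,(294,85),30,10,'pics/z13.png');t=r.grab_frame('top');crop(t,(134,215),30,10,'pics/z13t.png')"
```

```text
t 23.05 tcp [501.2 191.8  83.7] yaw -69.2 tilt [ 0.08 -0.02] F [-1.5 -2.3  4.5] M [-0.29  0.43  0.08] g 27.4 q7 -1.81
```

View pics/z13.png

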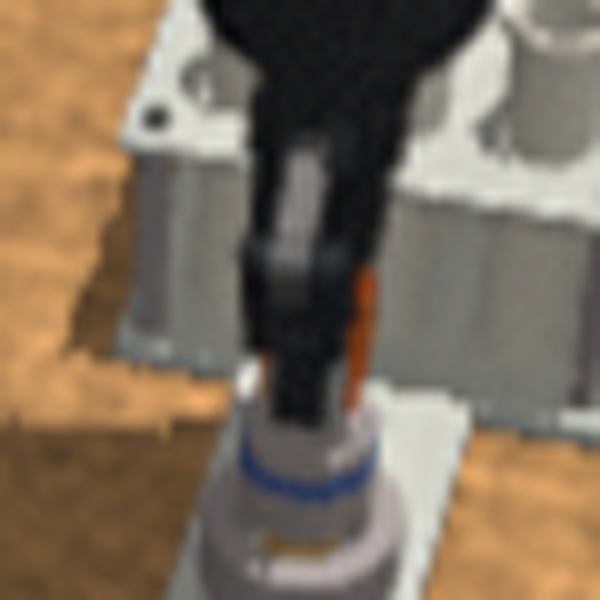

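View pics/z13t.png

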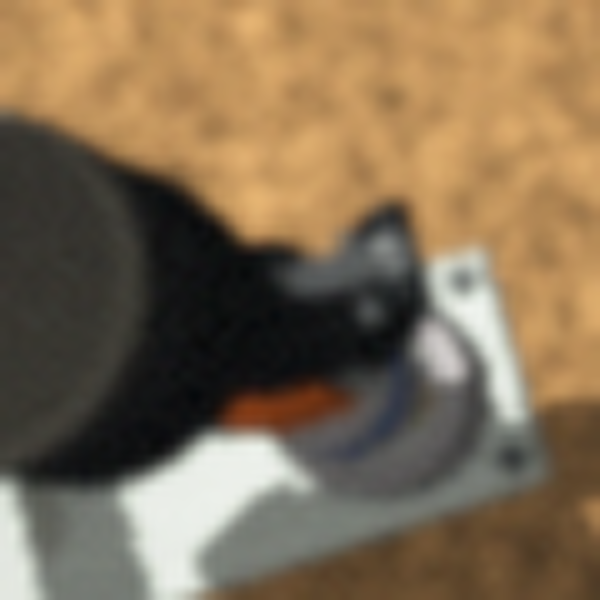

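Call:
{"fn": "drive_tool", "kwargs": {
  "series": [
    [-0.1,0.2,0,0,4,0,20],
    [-0.1,0.4,0,0,8,0,20],
    [-0.1,0.5,0,0,11,0,20],
    [-0.1,0.5,0,0,11,0,20],
    [-0.1,0.5,0,0,11,0,20]
  ]
}}

```text
clock: 23.65
tcp_pos: [0.5013, 0.1919, 0.0835]
orientation: [-0.188, 2.127, -2.129]
contact_force: [-2.0, -1.4, 5.9]
grip_width: 0.0273
```

```bash
python3 -c "
from h import *
st()"
```

```text
t 23.65 tcp [501.3 191.9  83.5] yaw -79.8 tilt [ 0.09 -0.03] F [-2.  -1.4  5.9] M [-0.28  0.45  0.03] g 27.3 q7 -1.97
```

Call:
{"fn": "drive_tool", "kwargs": {
  "series": [
    [0,0.2,0,0,0,0,20],
    [0,0.2,0,0,0,0,20],
    [0,0.2,0,0,0,0,20]
  ]
}}

```text
clock: 23.95
tcp_pos: [0.5012, 0.1919, 0.0834]
orientation: [-0.189, 2.127, -2.128]
contact_force: [-1.6, -1.1, 5.7]
grip_width: 0.0272
```

```bash
python3 -c "
from h import *
st();s=r.grab_frame('scene');cv2.imwrite('pics/end.png',s['frame'])"
```

```text
t 23.95 tcp [501.2 191.9  83.4] yaw -79.8 tilt [ 0.08 -0.03] F [-1.6 -1.1  5.7] M [-0.21  0.39  0.02] g 27.2 q7 -1.97
```

View pics/end.png

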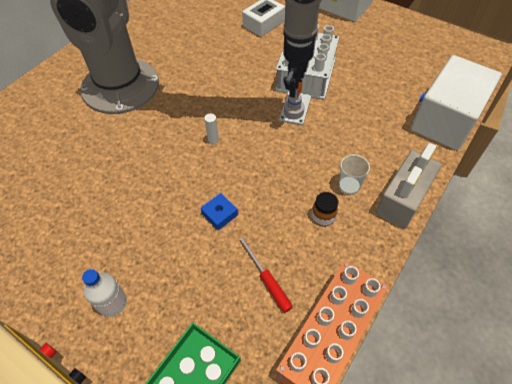

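The final picture shows the bystanders where they were and the key gripped in the bolt at about (295,98). The stand at (219,210) is empty. I'm handing in.

```bash
python3 -c "
from bench import r
print(r.hand_in())"
```

```text
the job is handed in; nothing more can be done
None
```

I took the key from its stand and pushed it fully home in the bolt, where I felt the collar seat. I turned the bolt backward until it dropped: the push force fell from about 6 N to 0 after roughly 100–105° of key turn, and the camera showed the blue band lower. I then pushed the key home again and turned the bolt forward one turn, regripping once half-way. I handed it in at about 24 s, with the key still gripped.

**Last checks:**
- **Turn:** the key turned about 385° forward from the drop, which is about 360° of the bolt once the play of 21–27° is taken off. The drop point is known to within about 5°, and the drop came inside the last 5° step, so the bolt went at most about 5° past it.
- **Sink:** the key followed the bolt down about 8 mm, which matches one turn.
- **Key:** it was upright to within 0.1°, with the collar pressed on the head at about 6 N and gripped at 27 mm.
- **Bench:** the other things looked unmoved in the final picture.

**Not confirmed:** the bolt's white tick was too hard to make out to check the angle by eye, so the turn rests on the key's angle and the sink depth.

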